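# Click-test a roller-lever limit switch

### The job

Two roller-lever limit switches for the belt sander's guard are screwed down on the desk for a check before they are fitted. Push the arm of the switch with the yellow roller over sideways until it clicks, without forcing it hard against its end stop, then let go so that it springs back upright. Do not touch the switch with the black roller, and leave the orange mug where it stands.

Things in the scene. Friction and masses are not known exactly. Their poses are not given: they have to be found in the camera images.
- yellow_switch: switch to test, fixed: plywood board 86 x 84 x 12 mm, grey housing 32 (x) x 36 (y) mm, top at z = 100 mm. Origin on the desk under the housing, z up, -x its front (within 35 degrees of facing the robot). In front an upright steel arm pivots about x at (-25, 0, 87) mm; at its top a yellow roller, 20 mm diameter, 10 mm wide along x, centre at rest (-33, 0, 132) mm, both sides free.
- yellow_arm (a joint): angle of the yellow-roller arm, rad: 0 upright, + when the roller leans to -y of the switch, - to +y; either way will do. Clicks at 0.42 either way (roller, 45 mm from the pivot, is then 18 mm to the side); end stops at 1.0 (38 mm). Springs back to 0 when let go. Pushing the roller takes 4 N at the click, 9 N near the stop; 0.6 rad (25 mm) is a good push.
- black_switch: switch to leave alone, fixed: same size, shape and frame as yellow_switch (board 86 x 84 mm, housing top at z = 100 mm, roller top at z = 142 mm) but with a black roller. One of the two stands left, the other right, 0.16 m or more apart; which is which varies.
- tea_mug: orange mug with handle, 81 x 113 mm, 101 mm high, loose, at the right of the desk; origin at the centre of its underside, z up. A bystander.
There are look-alikes about, which are no part of the job. What is shaped like the yellow_switch but pink or purple is not meant.

How it is judged:
By the outcome, as a careful person would: the job done as asked, in the order asked, and still so for the second after the job is handed in, with the robot touching nothing.
It also fails if it takes over 29 s, if anything falls off the work surface, if the arm or the gripper's body presses on something with over 40 N, if the wrist force passes 120 N, or if a joint passes its speed limit or range.

### The arm

A 6-joint arm with a two-finger parallel gripper is mounted at the origin on the work surface; the furniture and walls round the work are solid. World frame = base frame: x ahead of the robot, y to its left, z up, the work surface at z = 0. Lengths are in m, angles in rad, forces in N, time in s.
With the tool pointing down it reaches from about 0.3 to 0.775 m from the base axis. Payload 14.6 kg.
Tool frame: the origin (TCP) lies at the very end of the fingers, on their centre line; the grasp point (between the pads) lies 19 mm behind it (ctrl.hold_point_z is the distance from the TCP to the grasp point, in m); x points along the fingers, y is the direction in which the jaws open and shut, and the axes are right-handed (so a half turn about x gives the same grasp; the last joint's range is limited). The gripper opens to 94 mm and grips with 3 to 60 N. Pads are 16 mm wide; open, the fingers measure 119 mm over their backs; the gripper's body (75 mm by 177 mm) begins 78 mm behind the grasp point.
Start: joints at [-1.342, 0.3, 1.521, -0, 1.321, -0.067], TCP at [0.16, -0.526, 0.205] pointing down, gripper open.
Joint ranges: [-3.03, 3.03], [-0.79, 2.21], [0.23, 2.52], [-1.04, 4.18], [0, 3.07], [-2.55, 2.55]. Speed limits (rad/s): [2.22, 2.22, 2.57, 3.14, 3.14, 3.14].

### API

Orientations are given as [roll, pitch, yaw] about the fixed x, y, z axes, in that order (R = Rz(yaw) Ry(pitch) Rx(roll)).
In Python, from station import get_obs, camera, ticket, ctrl gives the robot as it stands.
- The arm moves only by the tool step_arm, never from a script. Its argument "motion" is a list that holds one entry, the list of rows, each a list of 6 numbers: the shift along the tool's x, y, z in m, then the turn, a rotation vector about the tool's x, y, z in degrees. A call has 1 to 12 rows; each row shifts and turns the commanded pose from where the row before left it, along the tool's axes as they then stand; what a row does not reach is not made up. A row lasts 1/8 s, in which the tool goes at most 62.5 mm and 10.7 degrees, less where a joint would pass 70% of its speed; a pose out of reach is approached as far as the arm can. A call is refused whole if a number of a shift passes 0.0625 or a number of a turn 10.7, either way. A call with a gripper value outside its range is refused whole. "fingers" is the finger opening in m, from 0 to 0.094, set as the call begins (left out, the last holds). The fingers move at their own pace and stop on an object; "squeeze" is the grip in N (left out, the last holds). Time passes only in rows, so rows that do not move let the fingers close. It gives the time, the measured TCP pose, the force and the opening at its end, in the units of the state.
- get_obs(): the state, without advancing time (a new reading comes with each control period).
- camera(name): name is "side" or "top" or "wrist"; returns a dict with "pixels" (480x640x3 uint8, red, green, blue), "fx", "fy", "cx", "cy" (pixels), "extrinsics" (4x4, takes a point from world to camera coordinates); the wrist camera has in their place "T_tool_cam" (4x4, takes a point from camera to tool coordinates, whose origin is the TCP and whose axes are the tool frame's). Camera axes: x right, y up, looking along -z (the intrinsics and any distortion apply to the point x, -y, -z); pixel columns grow to the right and rows downward; lengths in m; the calibration is good to about 2 mm. A picture is of the moment at which its call begins: read the wrist's pose just before it. There is no depth.
- ticket.hand_in(): hands the job in, once; it reports no verdict.
The state is a dict: "time_s": time; "qpos": joint angles; "joint_vel": joint speeds; "tau": joint torques, N m; "ee_pos": TCP position; "eef_rot": TCP orientation; "force": force on the tool from outside, world axes, zero at the start; "moment": the same for the moment, N m; "grip_width": finger opening in m.
Only numpy, scipy, OpenCV 4.12 (cv2) and the standard library are available. Lean on these libraries where they do the work, as an engineer would, in place of code of your own. Each camera call takes 0.05 s, during which the arm holds its last target.

## Working session

There is one attempt and no reset: what is moved stays moved. The work goes in short steps, Python scripts to look and compute and a tool call to move; the robot and the scene stay as the last step left them, time stands still between calls to the robot, and variables do not carry over. Pictures are saved under pics/ and viewed, and the job is handed in when it is done.

Besides the shell and the picture viewer there is one more tool, called after "Call:" as a command line: name --argument value ..., lists and objects as JSON in quotes. step_arm: Moves the arm, as the interface text tells. Its arguments: {"type":"object","properties":{"motion":{"type":"array","items":{"type":"array","items":{"type":"array","items":{"type":"number"}}}},"fingers":{"type":"number"},"squeeze":{"type":"number"}},"required":["motion"]}

```bash
ls; mkdir -p pics
python3 - <<'E'
from station import get_obs,camera
import cv2,numpy as np
o=get_obs();print(o['time_s'],o['ee_pos'],o['eef_rot'],o['grip_width'])
for n in("side","top","wrist"):
    c=camera(n);cv2.imwrite(f"pics/{n}1.png",c["pixels"][...,::-1])
    print(n,c["fx"],c["fy"],c["cx"],c["cy"],c.keys());print(np.round(c.get("extrinsics",c.get("T_tool_cam")),3))
    np.save(f"{n}1.npy",c,allow_pickle=True)
E
```

```text
pics
0.0 [ 0.16027382 -0.52585069  0.20487601] [-1.62057584  1.56963172  1.81682819] 0.09401916807913183
side 528.8687772688746 528.8687772688746 315.5992436275787 241.15404301243188 dict_keys(['pixels', 'fx', 'fy', 'cx', 'cy', 'extrinsics'])
[[-0.933 -0.359 -0.016  0.305]
 [ 0.118 -0.35   0.929 -0.148]
 [-0.339  0.865  0.369 -0.919]
 [ 0.     0.     0.     1.   ]]
top 546.7767952786224 546.7767952786224 329.6005691461522 243.50740704901966 dict_keys(['pixels', 'fx', 'fy', 'cx', 'cy', 'extrinsics'])
[[ 0.017 -1.     0.007 -0.081]
 [ 0.995  0.017  0.097 -0.338]
 [-0.097  0.005  0.995 -1.324]
 [ 0.     0.     0.     1.   ]]
wrist 422.78459714651035 422.78459714651035 322.7700749596893 239.05882256803167 dict_keys(['pixels', 'fx', 'fy', 'cx', 'cy', 'T_tool_cam'])
[[ 0.     0.256 -0.967 -0.179]
 [ 1.    -0.001  0.     0.001]
 [-0.    -0.967 -0.256 -0.074]
 [ 0.     0.     0.     1.   ]]
```

View pics/side1.png

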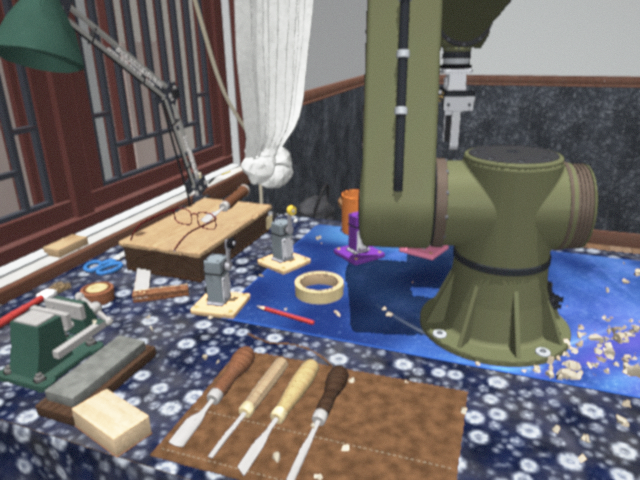

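View pics/top1.png

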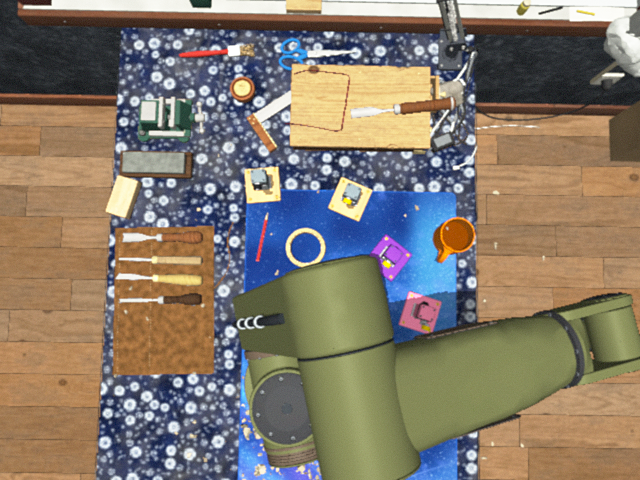

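View pics/wrist1.png

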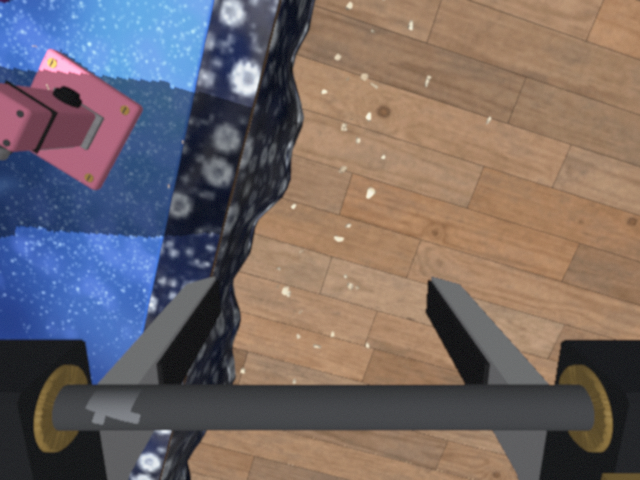

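Side view: black switch at about (218,285), the grey switch with the yellow roller at (284,245), a purple one at (360,240) and the mug at (350,210). Top view, possible look-alikes:
- grey, yellow roller (350,197): the target
- grey, black roller (262,182)
- purple, yellow roller (390,258)
- pink (422,312)

Wrist view: only the pink one. Next, a close crop.

Run:
```python
import cv2,numpy as np
t=cv2.imread("pics/top1.png")[160:260,240:410];s=cv2.imread("pics/side1.png")[190:330,180:400]
cv2.imwrite("pics/crop1.png",cv2.resize(t,(780,459),interpolation=cv2.INTER_CUBIC));cv2.imwrite("pics/crop2.png",cv2.resize(s,(790,503),interpolation=cv2.INTER_CUBIC))
for n in("side","top"):
    im=cv2.imread(f"pics/{n}1.png");h=cv2.cvtColor(im,cv2.COLOR_BGR2HSV)
    m=cv2.inRange(h,(22,170,120),(34,255,255))
    k,l,st,ce=cv2.connectedComponentsWithStats(m)
    for i in range(1,k):
        if st[i,4]>8: print(n,st[i],ce[i])
```

```text
top [343 198   9   7  37] [347.18918919 200.97297297]
top [383 261   8   7  30] [386.3 264. ]
top [422 325   8   6  30] [425.5        327.73333333]
```

View pics/crop1.png

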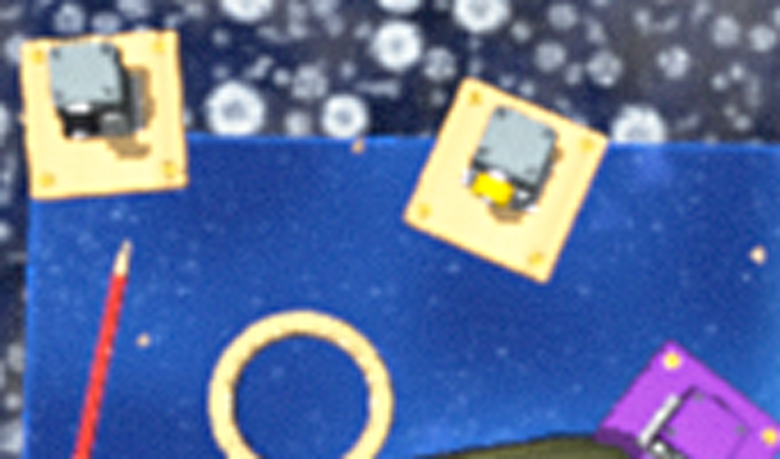

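View pics/crop2.png

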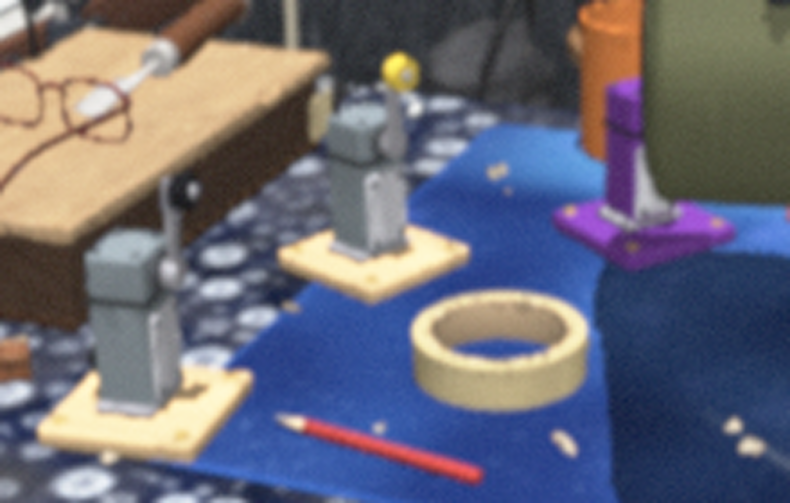

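The crops confirm it. The grey housing with the yellow roller is at about (347,201) in the top view and (291,210) in the side view. The black-roller switch is clearly separate, to its left. Next I measure the pose.

```bash
cat > h.py <<'E'
import numpy as np,cv2
def load(n): return np.load(n,allow_pickle=True).item()
def ray(c,u,v):
    E=c["extrinsics"];R=E[:3,:3];o=-R.T@E[:3,3]
    d=R.T@np.array([(u-c["cx"])/c["fx"],-(v-c["cy"])/c["fy"],-1]);return o,d
def onz(c,u,v,z):
    o,d=ray(c,u,v);return o+d*(z-o[2])/d[2]
def tri(a,b):
    A=[];B=[]
    for o,d in(a,b):
        d=d/np.linalg.norm(d);P=np.eye(3)-np.outer(d,d);A.append(P);B.append(P@o)
    p=np.linalg.solve(sum(A),sum(B));return p,[np.linalg.norm(P@p-b) for P,b in zip(A,B)]
E
python3 - <<'E'
from h import *
t=load("top1.npy");s=load("side1.npy")
im=cv2.imread("pics/side1.png");h=cv2.cvtColor(im,cv2.COLOR_BGR2HSV)
m=cv2.inRange(h,(20,120,80),(36,255,255));m[:200]=0;m[220:]=0;m[:,:280]=0;m[:,302:]=0
ys,xs=np.nonzero(m);print("side px",xs.mean(),ys.mean(),len(xs),xs.min(),xs.max(),ys.min(),ys.max())
print("tri",tri(ray(s,xs.mean(),ys.mean()),ray(t,347.2,201)))
print("top@136",onz(t,347.2,201,.138))
im=cv2.imread("pics/top1.png");h=cv2.cvtColor(im,cv2.COLOR_BGR2HSV)
for nm,(x0,x1,y0,y1) in dict(Y=(322,378,170,228),B=(240,286,160,208)).items():
    m=cv2.inRange(h,(10,25,150),(28,255,255));w=np.zeros_like(m);w[y0:y1,x0:x1]=m[y0:y1,x0:x1]
    cs,_=cv2.findContours(w,0,2);c=max(cs,key=cv2.contourArea)
    r=cv2.minAreaRect(c);P=np.array([onz(t,u,v,.012) for u,v in cv2.boxPoints(r)])
    e=np.diff(np.vstack([P,P[:1]]),axis=0)[:,:2]
    print(nm,P.mean(0),np.linalg.norm(e,axis=1),np.degrees(np.arctan2(e[:,1],e[:,0])));print(P)
# mug pixels, block on desk top
m=cv2.inRange(h,(5,150,100),(18,255,255));m[:200]=0;m[280:]=0;m[:,:425]=0
ys,xs=np.nonzero(m);print("mug",[onz(t,a,b,.1) for a,b in((xs.min(),ys.mean()),(xs.max(),ys.mean()),(xs.mean(),ys.min()),(xs.mean(),ys.max()))])
E
```

```text
side px 290.7042253521127 208.98591549295776 71 286 296 204 214
tri (array([ 0.42432494, -0.11303295,  0.13527789]), [np.float64(0.000729877154855391), np.float64(0.000729877154855494)])
top@136 [ 0.42453341 -0.11267551  0.138     ]
Y [ 0.45341416 -0.1231533   0.012     ] [0.08795315 0.08557608 0.08776756 0.08506703] [ -22.27582516 -112.84304805  157.3929264    67.2795566 ]
[[ 0.42923887 -0.0671507   0.012     ]
 [ 0.51062805 -0.10049073  0.012     ]
 [ 0.47740673 -0.17935522  0.012     ]
 [ 0.39638299 -0.14561655  0.012     ]]
B [0.48497753 0.09552244 0.012     ] [0.08849089 0.08820605 0.08794107 0.08812233] [ -83.88020244 -173.64715366   96.06267982    6.71059028]
[[0.52405638 0.14453012 0.012     ]
 [0.53349019 0.05654353 0.012     ]
 [0.44582578 0.04678344 0.012     ]
 [0.43653777 0.13423265 0.012     ]]
mug [array([ 0.35170593, -0.31524028,  0.1       ]), array([ 0.35335534, -0.40988696,  0.1       ]), array([ 0.39821766, -0.36133507,  0.1       ]), array([ 0.29624104, -0.36077893,  0.1       ])]
```

```bash
cat >> h.py <<'E'
from scipy.spatial.transform import Rotation as Ro
def tool(o): return Ro.from_euler('xyz',o['eef_rot']).as_matrix()
E
python3 - <<'E'
from h import *
from station import get_obs
o=get_obs();R=tool(o);print(np.round(R,3))
print("tool y heading",np.degrees(np.arctan2(R[1,1],R[0,1])),"push heading",np.degrees(np.arctan2(.924,.383)))
c=np.array([.4243,-.113]);u=np.array([.383,.924])
g=np.append(c-.05*u,.205);print(g,(g-o['ee_pos']),R.T@(g-o['ee_pos']))
t=load("top1.npy");print("purple",onz(t,390,258,.1),onz(t,386.3,264,.138))
E
```

```text
[[-0.     0.292 -0.957]
 [ 0.001 -0.957 -0.292]
 [-1.    -0.001 -0.   ]]
tool y heading -73.0514186446324 push heading 67.4858873511825
[ 0.40515 -0.1592   0.205  ] [ 2.44878142e-01  3.66731190e-01 -4.83355445e-05] [ 2.81715039e-04 -2.79417476e-01 -3.41149333e-01]
purple [ 0.3006245  -0.21406741  0.1       ] [ 0.28434343 -0.20149928  0.138     ]
```

Call:
step_arm --motion '[[[0,-0.02,-0.025,0,0,0],[0,-0.035,-0.0425,0,0,0],[0,-0.035,-0.0425,0,0,0],[0,-0.035,-0.0425,0,0,0],[0,-0.035,-0.0425,0,0,0],[0,-0.035,-0.0425,0,0,0],[0,-0.035,-0.0425,0,0,0],[0,-0.03,-0.036,0,0,0],[0,-0.02,-0.025,0,0,0],[0,0,0,0,0,0]]]' --fingers 0 --squeeze 10

```text
time_s: 1.4
ee_pos: [0.4055, -0.1575, 0.2053]
eef_rot: [-0.971, 1.57, 2.469]
force: [-0.5, -0.2, 0.7]
grip_width: 0.0004
```

Call:
step_arm --motion '[[[0,0,0,8,0,0],[0,0,0,8,0,0],[0,0,0,8,0,0],[0,0,0,8,0,0],[0,0,0,7.5,0,0],[0,0,0,0,0,0],[0,0,0,0,0,0]]]'

```text
time_s: 2.28
ee_pos: [0.4047, -0.1592, 0.2054]
eef_rot: [0.167, 1.571, 2.917]
force: [-0.6, 0.2, 0.6]
grip_width: 0.0005
```

Run:
```python
from h import *
from station import get_obs,camera
o=get_obs();R=tool(o);print(o['time_s'],o['ee_pos'],o['grip_width'],o['qpos'],o['force']);print(np.round(R,3))
c=np.array([.4243,-.113]);u=np.array([.383,.924])
g=np.append(c-.05*u,.112);print(g, R.T@(g-o['ee_pos']))
w=camera("wrist");np.save("wrist2.npy",w,allow_pickle=True);cv2.imwrite("pics/wrist2.png",w["pixels"][...,::-1])
s=camera("side");cv2.imwrite("pics/side2.png",s["pixels"][...,::-1])
# predicted roller px
T=w["T_tool_cam"]
p=R.T@(np.array([.4243,-.113,.132])-o['ee_pos']);q=T[:3,:3].T@(p-T[:3,3]);print(w['fx']*q[0]/-q[2]+w['cx'],w['fy']*-q[1]/-q[2]+w['cy'])
```

```text
2.275 [ 0.40465533 -0.15920159  0.20539375] 0.0005089892094889065 [-4.59069102e-01  4.00506422e-02  1.82524557e+00 -3.99853497e-05
  1.27645648e+00  1.50294522e+00] [-0.62281372  0.24610048  0.61046382]
[[-0.    -0.381 -0.924]
 [ 0.    -0.924  0.381]
 [-1.     0.     0.   ]]
[ 0.40515 -0.1592   0.112  ] [ 0.09339367 -0.00019264 -0.00047185]
240.527934411628 250.44795627817822
```

View pics/wrist2.png

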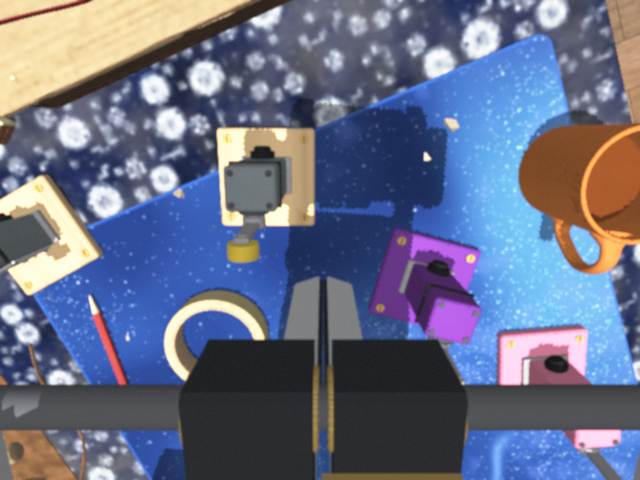

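View pics/side2.png

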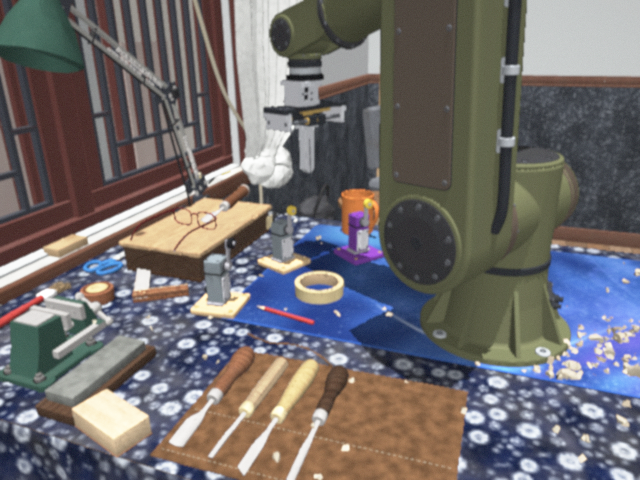

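Wrist view: the roller is at (243,250), and my measured point projects to (240,250), so they agree to about 1.5 mm. The board lies square to the tool, the purple switch is well to the right and the descent is clear. I descend beside the roller, then push along tool -y (switch +y) in steps.

Call:
step_arm --motion '[[[0.02,0,0,0,0,0],[0.03,0,0,0,0,0],[0.03,0,0,0,0,0],[0.0135,0,0,0,0,0],[0,0,0,0,0,0],[0,0,0,0,0,0]]]'

```text
time_s: 3.12
ee_pos: [0.4054, -0.1591, 0.1129]
eef_rot: [3.098, 1.569, -0.437]
force: [-0.1, 0.4, 0.4]
grip_width: -0.0001
```

Call:
step_arm --motion '[[[0,-0.008,0,0,0,0],[0,-0.008,0,0,0,0],[0,-0.006,0,0,0,0],[0,0,0,0,0,0],[0,0,0,0,0,0]]]'

```text
time_s: 3.75
ee_pos: [0.4133, -0.1385, 0.112]
eef_rot: [0.987, 1.571, -2.548]
force: [-0.4, 0.3, 0.2]
grip_width: 0.0005
```

Run:
```python
from h import *
from station import get_obs,camera
o=get_obs();R=tool(o);print(o['time_s'],o['ee_pos'],R.T@o['force'])
w=camera("wrist");cv2.imwrite("pics/wrist3.png",w["pixels"][...,::-1])
s=camera("side");cv2.imwrite("pics/side3.png",cv2.resize(s["pixels"][160:300,200:380,::-1],(770,600),interpolation=cv2.INTER_CUBIC))
```

```text
3.75 [ 0.41333112 -0.13854368  0.11195151] [-0.22407878 -0.07196905  0.5167652 ]
```

View pics/wrist3.png

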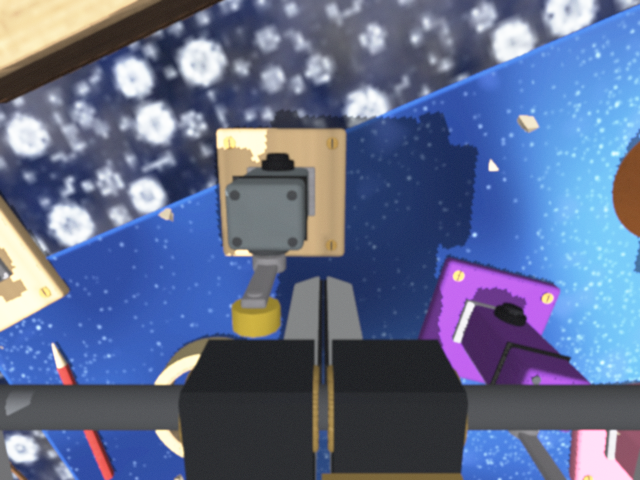

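View pics/side3.png

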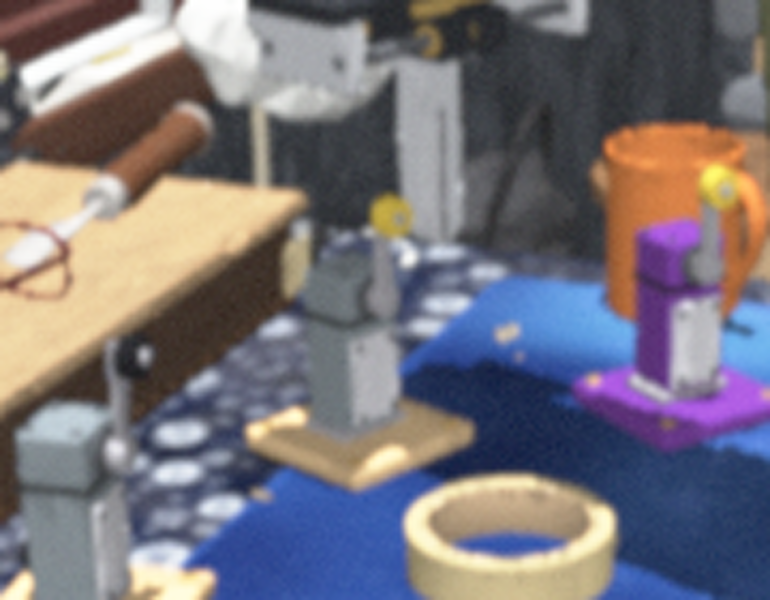

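The fingers stand about 5–10 mm to the right of the roller and at its level; the roller is still upright and untouched. I push on in small steps, watching the force.

Call:
step_arm --motion '[[[0,-0.004,0,0,0,0],[0,-0.004,0,0,0,0],[0,0,0,0,0,0],[0,0,0,0,0,0]]]'

```text
time_s: 4.35
ee_pos: [0.4164, -0.1311, 0.112]
eef_rot: [1.703, 1.571, -1.832]
force: [-0.1, 0.2, 0.1]
grip_width: 0.0004
```

Call:
step_arm --motion '[[[0,-0.004,0,0,0,0],[0,-0.004,0,0,0,0],[0,0,0,0,0,0],[0,0,0,0,0,0]]]'

```text
time_s: 4.85
ee_pos: [0.4195, -0.1238, 0.1119]
eef_rot: [2.207, 1.571, -1.328]
force: [-0.0, -2.1, 0.9]
grip_width: 0.0007
```

Run:
```python
from h import *
from station import get_obs,camera
o=get_obs();R=tool(o);print(o['time_s'],o['ee_pos'],R.T@o['force'])
w=camera("wrist");cv2.imwrite("pics/wrist4.png",w["pixels"][...,::-1])
```

```text
4.85 [ 0.4194756  -0.12378005  0.11194618] [-0.9417132   1.94988661 -0.76490293]
```

View pics/wrist4.png

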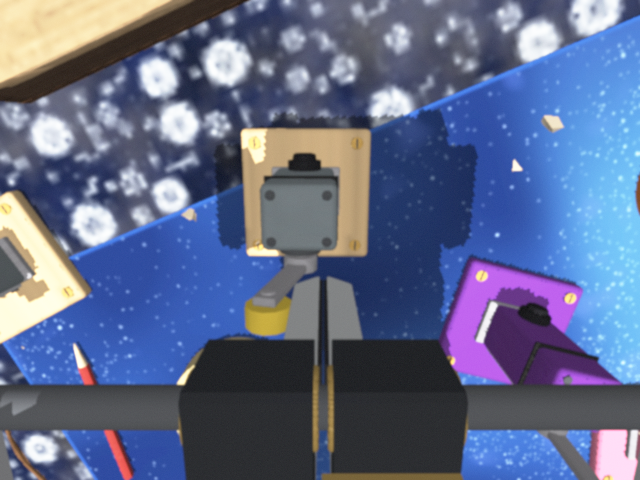

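Contact: 1.9 N. In the wrist view the roller has shifted about 27 px against the housing, roughly 11 mm, and the geometry gives 10.8 mm. About 14 mm more makes the 25 mm push.

Call:
step_arm --motion '[[[0,-0.0035,0,0,0,0],[0,-0.0035,0,0,0,0],[0,-0.0035,0,0,0,0],[0,0,0,0,0,0],[0,0,0,0,0,0]]]'

```text
time_s: 5.52
ee_pos: [0.4235, -0.1141, 0.112]
eef_rot: [2.522, 1.571, -1.013]
force: [-0.5, -4.2, -0.1]
grip_width: 0.0003
```

Call:
step_arm --motion '[[[0,-0.0035,0,0,0,0],[0,0,0,0,0,0],[0,0,0,0,0,0]]]'

```text
time_s: 5.9
ee_pos: [0.4248, -0.111, 0.112]
eef_rot: [1.874, 1.57, -1.661]
force: [-2.0, -5.5, 0.4]
grip_width: 0.0004
```

Run:
```python
from h import *
from station import get_obs,camera
o=get_obs();R=tool(o);print(o['time_s'],o['ee_pos'],R.T@o['force'],"u-offset",(o['ee_pos'][:2]-[.4243,-.113])@[.383,.924])
w=camera("wrist");cv2.imwrite("pics/wrist5.png",w["pixels"][...,::-1])
s=camera("side");cv2.imwrite("pics/side5.png",cv2.resize(s["pixels"][160:300,200:380,::-1],(770,600),interpolation=cv2.INTER_CUBIC))
```

```text
5.9 [ 0.42479484 -0.11102559  0.11197598] [-0.41020324  5.84330084 -0.31304856] u-offset 0.0020138783908866067
```

View pics/wrist5.png

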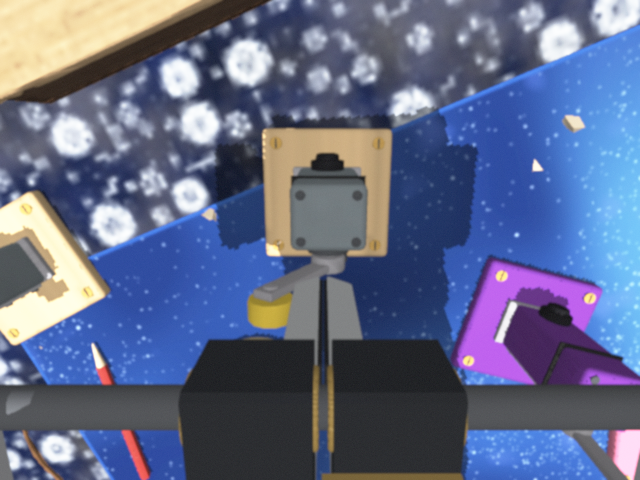

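View pics/side5.png

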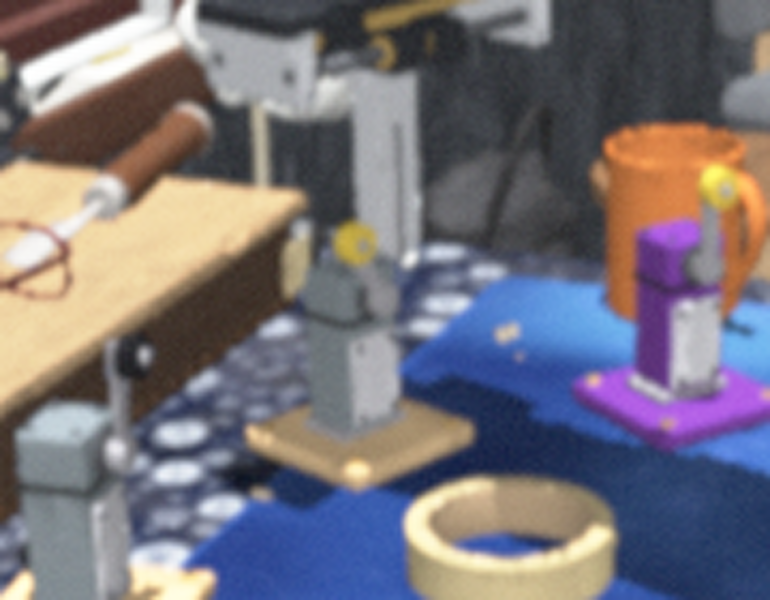

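The arm leans clearly, about 0.57 rad. The offset is 24.5 mm and the force 5.8 N: past the 4 N click and below the 9 N stop. I now back off the way I came, slowly, then lift.

Call:
step_arm --motion '[[[0,0.005,0,0,0,0],[0,0.007,0,0,0,0],[0,0.007,0,0,0,0],[0,0.007,0,0,0,0],[0,0.008,0,0,0,0],[0,0.01,0,0,0,0],[0,0.01,0,0,0,0],[0,0,0,0,0,0]]]'

```text
time_s: 7.0
ee_pos: [0.4039, -0.1613, 0.112]
eef_rot: [-2.888, 1.571, -0.141]
force: [0.3, -0.0, -0.5]
grip_width: 0.0002
```

Call:
step_arm --motion '[[[-0.02,0,0,0,0,0],[-0.035,0,0,0,0,0],[-0.035,0,0,0,0,0],[-0.015,0,0,0,0,0],[0,0,0,0,0,0],[0,0,0,0,0,0],[0,0,0,0,0,0]]]'

```text
time_s: 7.88
ee_pos: [0.4038, -0.1605, 0.2159]
eef_rot: [-0.069, 1.569, 2.679]
force: [0.7, -0.0, 0.4]
grip_width: 0.0
```

Run:
```python
from h import *
from station import get_obs,camera
o=get_obs();R=tool(o);print(o['time_s'],o['ee_pos'],o['force'],np.abs(o['joint_vel']).max())
w=camera("wrist");cv2.imwrite("pics/wrist6.png",w["pixels"][...,::-1])
s=camera("side");cv2.imwrite("pics/side6.png",cv2.resize(s["pixels"][160:300,200:380,::-1],(770,600),interpolation=cv2.INTER_CUBIC))
im=np.ascontiguousarray(s["pixels"][...,::-1]);h=cv2.cvtColor(im,cv2.COLOR_BGR2HSV)
m=cv2.inRange(h,(20,120,80),(36,255,255));m[:195]=0;m[225:]=0;m[:,:270]=0;m[:,310:]=0
ys,xs=np.nonzero(m);print("side roller px",xs.mean(),ys.mean(),"before 290.7 209.0")
```

```text
7.875 [ 0.40381124 -0.16053641  0.21588566] [ 0.68529907 -0.04585893  0.40303287] 0.006651375772366671
side roller px 290.655737704918 209.68852459016392 before 290.7 209.0
```

View pics/wrist6.png

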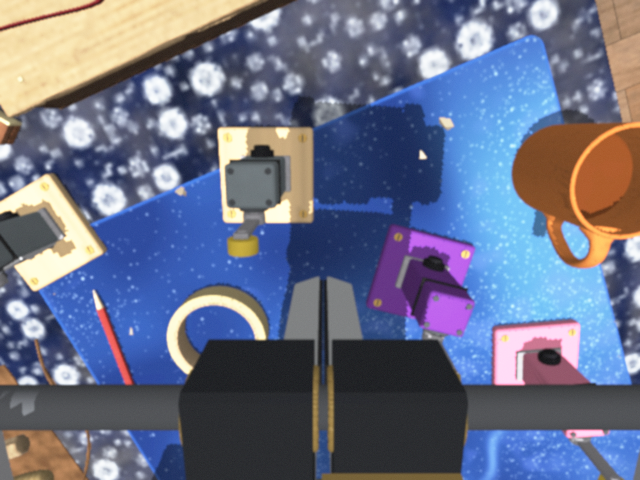

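View pics/side6.png

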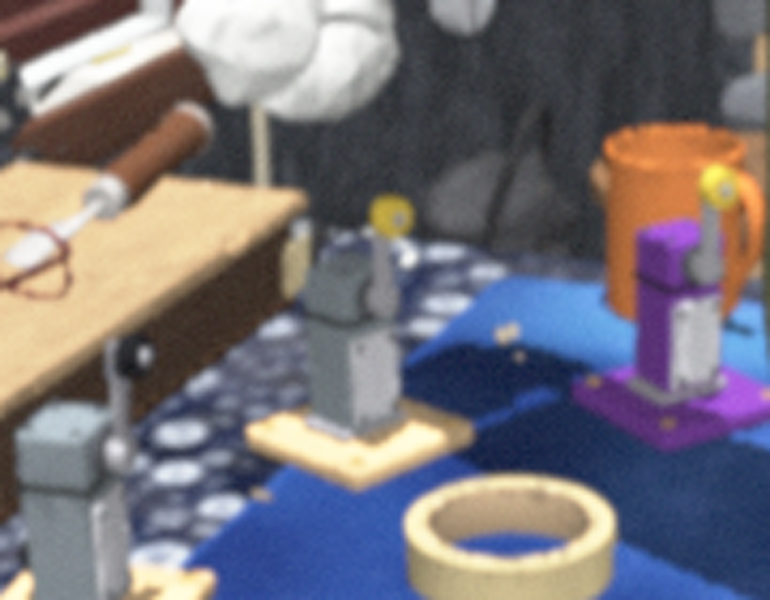

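The yellow roller is upright again: side pixel (290.7, 209.7) against (290.7, 209.0) before. The gripper is clear, and the mug and black switch are unmoved. I hand in.

```bash
python3 -c "
from station import ticket
print(ticket.hand_in())"
```

```text
the job is handed in; nothing more can be done
None
```

I pushed the yellow-roller arm sideways toward its +y side with closed fingers, let it spring back, and handed the job in at about 8 s.

- **Push:** the roller went about 24.5 mm to the side, about 0.57 rad, with a peak reading of 5.8 N. That is past the click (18 mm, 4 N) and well short of the end stop (38 mm, 9 N). I inferred the click from travel and force; there was no direct signal of it.
- **Release:** the roller came back to within 1 pixel of its starting place in the side view, and the force fell back to the noise level of under 1 N.
- **Surroundings:** the gripper ended up clear above everything. The black-roller switch and the purple and pink look-alikes were not touched. The mug had not moved in the last pictures.
- **Disagreements:** none of the checks failed. The measured roller position and the wrist view differed by about 1.5 mm.

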